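Put the citrus press together and open its spout

ROBOT

A 6-joint arm with a two-finger parallel gripper is mounted at the origin on a cart in front of the work surface, level with it; the furniture and walls round the work are solid. World frame = base frame: x ahead of the robot, y to its left, z up, the work surface at z = 0. Lengths are in mm, angles in rad, forces in N, time in s.
With the tool pointing down it reaches from about 275 to 1000 mm from the base axis. Payload 8.4 kg.
Tool frame: the origin (TCP) lies on the centre line of the jaws, within the pads' length; the fingertips stand 25 mm ahead of it and the grasp point (between the pads) lies 6 mm ahead of it; z points along the fingers, x is the direction in which the jaws open and shut, and the axes are right-handed (so a half turn about z gives the same grasp; the last joint's range is limited). The gripper opens to 85 mm and grips with 20 to 120 N. Pads are 22 mm wide; open, the fingers measure 114 mm over their backs; the gripper's body (76 mm by 85 mm) begins 54 mm behind the grasp point. The pads swing forward as they close: fully open they stand 13 mm farther back than shut.
Start: joints at [-1.16, 0.353, 1.633, -0, 1.155, -0.002], TCP at [250.734, -572.504, 256.281] pointing down, gripper open.
Joint ranges: [-2.63, 2.63], [-0.92, 2.1], [0.06, 2.66], [-1.3, 4.44], [0, 2.69], [-3.02, 3.02]. Speed limits (rad/s): [2.22, 2.22, 2.79, 3.14, 3.14, 3.14].

INTERFACE

Orientations are given as [roll, pitch, yaw] about the fixed x, y, z axes, in that order (R = Rz(yaw) Ry(pitch) Rx(roll)).
In Python, from rig import r gives the robot as it stands. The module is installed in compiled form; this text tells all that it offers.
- The arm moves only by the tool jog_arm, never from a script. Its argument "deltas" is a list of rows, each an object with "gripper": the gripper command: -1 is fully open, 1 is shut, values between are in proportion; "translation": the shift along the world's x, y, z in units of 10 cm (1.0 is 10 cm), a list of three; "dr": the turn, a rotation vector about the world's x, y, z in units of pi/2 rad (1.0 is pi/2 rad), a list of three. In form: [{"gripper": gripper, "translation": [x, y, z], "dr": [wx, wy, wz]}, ...]. A call has 1 to 12 rows; each row shifts and turns the commanded pose from where the row before left it; what a row does not reach is not made up. A row lasts 1/12 s, in which the tool goes at most 41.7 mm and 7.16 degrees, less where a joint would pass 70% of its speed; a pose out of reach is approached as far as the arm can. A call with a number of a shift or a turn outside -1 to 1 is refused whole. A call with a gripper value outside its range is refused whole. The fingers move at their own pace and stop on an object; "squeeze" is the grip in N (left out, the last holds). Time passes only in rows, so rows that do not move let the fingers close. It gives the time, the measured TCP pose, the force and the opening at its end, in the units of the state.
- r.sense(): the state, without advancing time (a new reading comes with each control period).
- r.grab_frame(name): name is "scene" or "top" or "wrist"; returns the picture (400x640x3 uint8, blue, green, red); there is no depth.
- r.calibration(name): a dict with "mtx" (3x3 intrinsics, pixels), "world_from_camera" (4x4, takes a point from camera to world coordinates). Camera axes: x right, y down, z forward; pixel columns grow to the right and rows downward; lengths in mm; the calibration is good to about 2 mm. A picture is of the moment at which its call begins: read the wrist's pose just before it. calibration takes no time and is no camera call; for the wrist camera it gives the pose at the moment of the call.
- r.sign_off(): hands the job in, once; it reports no verdict.
The state is a dict: "clock": time; "qpos": joint angles; "qvel": joint speeds; "joint_efforts": joint torques, N m; "eef_pos": TCP position; "tcp_rot": TCP orientation; "contact_force": force on the tool from outside, world axes, zero at the start; "wrist_torque": the same for the moment, N m; "opening": opening from 0.0 (shut) to 1.0 (fully open).
Only numpy, scipy, OpenCV 4.12 (cv2) and the standard library are available. Lean on these libraries where they do the work, as an engineer would, in place of code of your own. Each camera call takes 0.05 s, during which the arm holds its last target. There are 200 camera calls.

TASK

Get the citrus press ready for juicing: slide the steel strainer's sleeve down over the upright boss in the press until its rim lies on the bowl, then lower the orange juicing cone over the spindle, turned so that it drops fully home on the drive key. Fold the black drip-stop spout right down over the glass as well, and leave the glass and the jam jar standing where they are.

Things in the scene. Friction and masses are not known exactly. Their poses are not given: they have to be found in the camera images.
- press: White round citrus press, fixed. Origin: centre of its underside on the worktop; z up, spout points along -x. Foot 120 mm across, column 98 mm, open bowl on top 149 mm across at its rim, 168 mm above the worktop. Room: a water heater's knob juts from the left wall, 0.34 m ahead, 0.60 m left of the base, 0.48 m up; an arm that starts beside it first draws back towards its base.
- boss_top (a point): Centre of the top of the fixed white boss that stands upright in the press's bowl, on the press's axis, 171 mm above the worktop. Boss 25 mm across, chamfered to 20 mm at the top; the strainer's sleeve goes over it. Home, strainer_centre is 10 mm below this point.
- key_top (a point): Steel drive spindle above the boss, same axis; turns stiffly (0.12 N m). Point: on its axis at the top of the drive key, 189.5 mm above the worktop. Spindle 13 mm across, tapered tip 18.5 mm above this point. Key: flat cross-bar through the spindle, 22 mm long (x), 5 mm thick (y); same after a half turn. It stands up to 0.5 rad off the spout's line.
- strainer_centre (a point): Loose steel strainer dish, 110 g. Point: on its axis, 13 mm above its underside; z up. Rim 147 mm across, its underside 20 mm above the dish's underside. Sleeve in its middle: 36 mm outside, 28 mm bore, open through the floor, top 26 mm above the underside. Floor 3 mm thick, clear to 55 mm from the axis. Grasp the sleeve's outside from above. Its angle is free. Home, the rim lies on the bowl's rim.
- cone_centre (a point): Loose orange ribbed juicing cone, 70 g, 68 mm high. Point: on its axis, 33 mm above its lower edge; z up. Skirt 58 mm across up to 26 mm height, domed above. Two ears at its foot, to 36 mm from the axis along x. Grasp the skirt from above, fingers closing along y (across the ears' line). A half turn makes no difference.
- cone_foot (a point): Centre of the cone's lower edge. Inside: cavity 43 mm wide, 24 mm deep (goes over the strainer's sleeve), then a 16 mm bore for the spindle and a cross slot 8.4 mm wide, 10 mm deep, along x (the ears' line) for the key. Home, ears along the key: this point is 34 mm below key_top, 4.5 mm above the strainer's floor. Not lined up, it stands 10 mm too high on the key.
- spout (a joint): Angle of the black drip-stop spout, rad: 0 = folded up, 50 degrees above level (closed); 1.13 = fully down at its stop, 15 degrees below level (open). Stays where it is left. Moves down with 1 to 2 N pressed straight down on it 32 mm out from its hinge.
- spout_hinge (a point): Centre of the spout's hinge outside the press's bowl, 78 mm from the press's axis, 138 mm above the worktop. Axes as the press: spout points along -x, hinge line along y. The spout is a trough 50 mm long and 24 mm wide. Fully down, its top 32 to 40 mm out is about 3 mm below this point.
- spout_tip (a point): Middle of the top of the raised thumb rest at the spout's free end, 46 mm out along the spout from the hinge. The glass stands below.
- juice_glass: Clear drinking glass, 81 mm across, 91 mm high, standing under the spout; origin at the centre of its underside. Leave it there.
- jam_jar: Jar of jam with a yellow lid, 67 mm across, 100 mm high; origin at the centre of its underside. Leave it where it stands.
Things that resemble listed ones, but are neither listed nor needed, are in the scene too. What is shaped like the jam_jar but green is not meant.

How it is judged:
By the outcome, as a careful person would: the job done as asked, in the order asked, and still so for the second after the job is handed in, with the robot touching nothing.
It also fails if it takes over 69 s, if anything falls off the work surface, if the arm or the gripper's body presses on something with over 40 N, if the wrist force passes 120 N, or if a joint passes its speed limit or range.

## Working session

There is one attempt and no reset: what is moved stays moved. The work goes in short steps, Python scripts to look and compute and a tool call to move; the robot and the scene stay as the last step left them, time stands still between calls to the robot, and variables do not carry over. Pictures are saved under pics/ and viewed, about 8 in all and at most 12, crops included, and the job is handed in when it is done.

Besides the shell and the picture viewer there is one more tool, called as a command line: name --argument value ..., lists and objects as JSON in quotes. jog_arm: Moves the arm, as the interface text tells. Shifts and turns lie within -1 to 1; 1 stands for 10 cm of shift or pi/2 rad of turn. Its arguments: {"type":"object","properties":{"deltas":{"type":"array"},"squeeze":{"type":"number"}},"required":["deltas"]}

```bash
mkdir -p pics; python3 - <<'E'
from rig import r
import cv2,numpy as np
s=r.sense();print({k:np.round(v,3).tolist() for k,v in s.items()})
for n in("scene","top","wrist"):
    im=r.grab_frame(n);cv2.imwrite(f"pics/{n}0.png",im);c=r.calibration(n);print(n,np.round(c["mtx"],1).tolist(),np.round(c["world_from_camera"],3).tolist())
E
```

```text
{'clock': 0.0, 'qpos': [-1.16, 0.354, 1.634, -0.0, 1.155, -0.002], 'qvel': [0.0, -0.001, -0.0, 0.0, -0.002, -0.0], 'joint_efforts': [0.001, -60.525, -34.206, 0.0, 0.009, 0.0], 'eef_pos': [250.553, -572.1, 255.565], 'tcp_rot': [3.142, 0.001, -1.158], 'contact_force': [0.965, -0.26, 0.06], 'wrist_torque': [0.003, 0.007, -0.047], 'opening': 0.999}
scene [[401.4, 0.0, 317.2], [0.0, 401.4, 202.3], [0.0, 0.0, 1.0]] [[-0.73, -0.461, 0.505, -304.199], [-0.684, 0.497, -0.535, 691.934], [-0.004, -0.735, -0.678, 1198.42], [0.0, 0.0, 0.0, 1.0]]
top [[447.6, 0.0, 322.4], [0.0, 447.6, 192.0], [0.0, 0.0, 1.0]] [[-0.381, -0.891, 0.246, 77.874], [-0.924, 0.366, -0.106, 44.811], [0.005, -0.268, -0.963, 1699.483], [0.0, 0.0, 0.0, 1.0]]
wrist [[325.2, 0.0, 320.6], [0.0, 325.2, 200.6], [0.0, 0.0, 1.0]] [[0.401, -0.879, -0.26, 316.945], [-0.916, -0.385, -0.112, -543.074], [-0.002, 0.283, -0.959, 372.945], [0.0, 0.0, 0.0, 1.0]]
```

View pics/scene0.png

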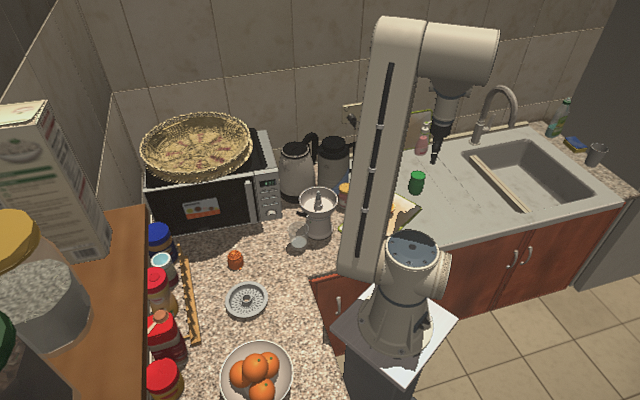

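View pics/top0.png

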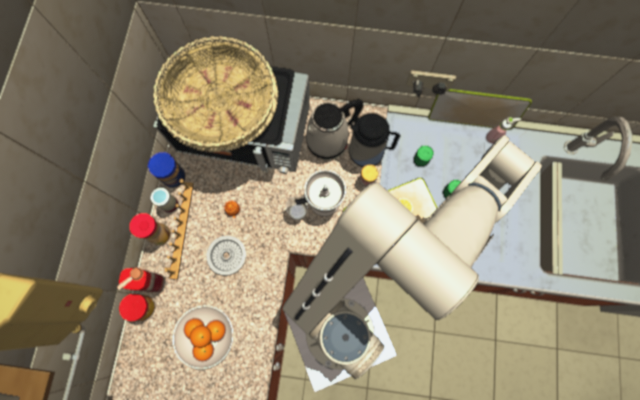

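Two views show: press at scene (318,210) / top (325,190). Strainer is at scene (246,300) / top (226,257), and the cone at scene (235,259) / top (232,208). The glass is at top (296,212), and the yellow-lid jar at top (370,174). The oranges in the bowl, top (203,333), and the green jars, top (425,155), are look-alikes.

```bash
cat > h.py <<'E'
from rig import r
import cv2,numpy as np
def ray(c,p):
    T=np.array(c["world_from_camera"]);d=T[:3,:3]@np.linalg.inv(c["mtx"])@np.array([p[0],p[1],1.]);return T[:3,3],d/np.linalg.norm(d)
def plane(c,p,z):
    o,d=ray(c,p);return o+d*(z-o[2])/d[2]
def tri(obs):
    A=0;b=0;L=[ray(c,p) for c,p in obs]
    for o,d in L:
        M=np.eye(3)-np.outer(d,d);A=A+M;b=b+M@o
    x=np.linalg.solve(A,b);return x,[np.linalg.norm(np.cross(d,x-o)) for o,d in L]
def proj(c,P):
    T=np.linalg.inv(np.array(c["world_from_camera"]));q=np.array(c["mtx"])@(T[:3,:3]@np.array(P)+T[:3,3]);return q[:2]/q[2]
E
python3 - <<'E'
from h import *
S,T=r.calibration("scene"),r.calibration("top")
for n,a,b in(("press",(318,199),(325,190)),("str",(246,300),(226,257)),("cone",(235,257),(232,208)),("glass",(298,240),(296,212)),("jar",(345,188),(370,173))):
    x,e=tri([(S,a),(T,b)]);print(n,x.round(),np.round(e))
print(plane(T,(325,190),168).round(),plane(T,(226,257),20).round(),plane(T,(232,208),50).round())
E
```

```text
press [ 472. -135.  170.] [0. 0.]
str [411. 290.  24.] [1. 1.]
cone [574. 205.  43.] [1. 1.]
glass [467. -15.  39.] [0. 0.]
jar [ 490. -325.   95.] [3. 3.]
[ 472. -135.  168.] [410. 289.  20.] [571. 203.  50.]
```

jog_arm --deltas '[{"gripper": -1,"translation": [0.155,0.3,0.2],"dr": [0,0,0.06]},{"gripper": -1,"translation": [0.155,0.3,0.2],"dr": [0,0,0.06]},{"gripper": -1,"translation": [0.155,0.3,0.2],"dr": [0,0,0.06]},{"gripper": -1,"translation": [0.155,0.3,0.2],"dr": [0,0,0.06]},{"gripper": -1,"translation": [0.155,0.33,0.1],"dr": [0,0,0.06]},{"gripper": -1,"translation": [0.155,0.33,0.1],"dr": [0,0,0.06]},{"gripper": -1,"translation": [0.155,0.33,0.1],"dr": [0,0,0.06]},{"gripper": -1,"translation": [0.155,0.33,0.1],"dr": [0,0,0.06]},{"gripper": -1,"translation": [0.155,0.33,0.1],"dr": [0,0,0.06]},{"gripper": -1,"translation": [0.155,0.33,0.1],"dr": [0,0,0.06]},{"gripper": -1,"translation": [0.155,0.33,0.0],"dr": [0,0,0.06]},{"gripper": -1,"translation": [0.155,0.33,0.0],"dr": [0,0,0.06]}]'

```text
clock: 1.15
eef_pos: [437.2, -186.9, 397.0]
tcp_rot: [3.141, -0.001, -0.023]
contact_force: [1.4, -0.6, -0.1]
opening: 1.003
```

```bash
cat >> h.py <<'E'
import pickle
def snap(tag):
    c=r.calibration("wrist");im=r.grab_frame("wrist");cv2.imwrite(f"pics/{tag}.png",im);pickle.dump(c,open(f"pics/{tag}.pkl","wb"));return c,im
def load(tag): return pickle.load(open(f"pics/{tag}.pkl","rb")),cv2.imread(f"pics/{tag}.png")
E
python3 -c "
from h import *
snap('x');c,im=snap('p1');print(proj(c,(472,-135,168)),r.sense()['eef_pos'])"
```

```text
[350.4203003  130.45232833] [ 438.21284857 -184.50444692  396.40434443]
```

jog_arm --deltas '[{"gripper": -1,"translation": [0.1,0.35,0],"dr": [0,0,0]},{"gripper": -1,"translation": [0.1,0.35,0],"dr": [0,0,0]},{"gripper": -1,"translation": [0.1,0.2,0],"dr": [0,0,0]},{"gripper": -1,"translation": [0,0,0],"dr": [0,0,0]}]'

```text
clock: 1.58
eef_pos: [467.7, -95.8, 396.1]
tcp_rot: [-3.14, -0.0, -0.025]
contact_force: [0.5, -0.7, 0.3]
opening: 1.002
```

```bash
python3 -c "
from h import *
c,im=snap('p2');print(proj(c,(472,-135,168)),r.sense()['eef_pos'])
a=cv2.imread('pics/p1.png');cv2.imwrite('pics/p12.png',np.hstack([a[:,120:520],im[:,120:520]]))"
```

```text
[324.93914614 209.13144677] [467.05435402 -97.34164122 396.04573907]
```

View pics/p12.png

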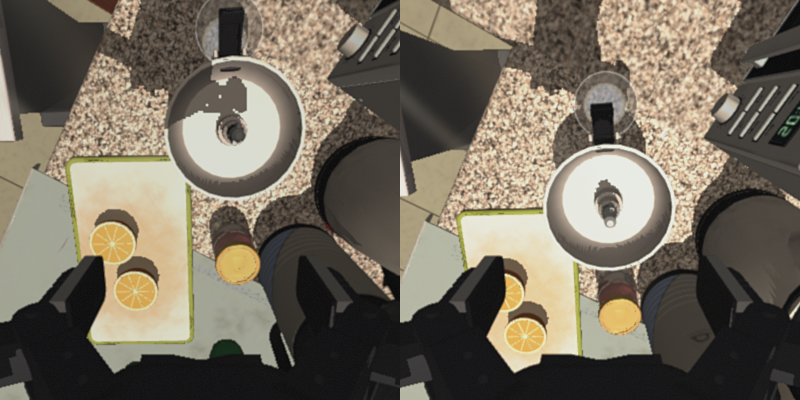

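Right half (p2): bowl rim centre at about (329,207), spindle about (330,215), spout pointing image-up (+y) at (322,120) over the glass, and the yellow-lid jam jar at (340,316). Left half (p1): rim centre about (354,127).

```bash
cat >> h.py <<'E'
def circ(c,im,P,R,span=8,n=90,pol=None):
    """radial edge search about the projected world circle (centre P, radius R); returns refined world centre,radius at height P[2]"""
    g=cv2.GaussianBlur(im,(0,0),1).astype(np.float32).mean(2)
    P=np.array(P,float)
    for it in range(4):
        pts=[]
        for a in np.linspace(0,2*np.pi,n,False):
            rr=np.arange(R-span,R+span,.4);W=P+np.outer(rr,[np.cos(a),np.sin(a),0])
            q=np.array([proj(c,w) for w in W],np.float32)
            v=cv2.remap(g,q[:,0].reshape(1,-1),q[:,1].reshape(1,-1),1)[0]
            d=np.gradient(v); d=abs(d) if pol is None else pol*d
            i=d.argmax()
            if d[i]>2: pts.append(W[i,:2])
        pts=np.array(pts);keep=np.ones(len(pts),bool)
        for _ in range(6):
            A=np.c_[2*pts[keep],np.ones(keep.sum())];s=np.linalg.lstsq(A,(pts[keep]**2).sum(1),rcond=None)[0]
            rad=np.sqrt(s[2]+s[0]**2+s[1]**2);e=abs(np.hypot(*(pts-s[:2]).T)-rad);keep=e<max(1.,2*np.median(e))
        P[:2]=s[:2];span=max(4,span*.7)
    return P,rad,keep.sum(),e[keep].mean()
E
python3 - <<'E'
from h import *
for t in('p1','p2'):
    c,im=load(t)
    for z in(160,168,176):
        for pol in(1,-1): print(t,z,pol,circ(c,im,(475,-135,z),74.5,10,pol=pol))
ims=[]
for t in('p1','p2'):
    c,im=load(t);u,v=proj(c,(473,-135,190)).astype(int);ims.append(cv2.resize(im[v-28:v+28,u-28:u+28],(392,392),interpolation=2))
cv2.imwrite('pics/key.png',np.hstack(ims))
E
```

```text
p1 160 1 (array([ 476.97508393, -137.57521871,  160.        ]), np.float64(71.60861188118), np.int64(83), np.float64(0.2152001024844298))
p1 160 -1 (array([ 477.11544924, -137.76753292,  160.        ]), np.float64(75.45773353876316), np.int64(68), np.float64(0.33596146501929003))
p1 168 1 (array([ 476.07286598, -136.98424295,  168.        ]), np.float64(70.54766961530756), np.int64(84), np.float64(0.08007741443175322))
p1 168 -1 (array([ 476.31387437, -137.2767071 ,  168.        ]), np.float64(73.8505293131758), np.int64(67), np.float64(0.3459613772551284))
p1 176 1 (array([ 476.12420423, -135.10586881,  176.        ]), np.float64(74.66051260686275), np.int64(65), np.float64(2.236447000284981))
p1 176 -1 (array([ 475.33374902, -136.68693213,  176.        ]), np.float64(72.2561613164432), np.int64(61), np.float64(0.3409947977270775))
p2 160 1 (array([ 476.34816021, -139.23114237,  160.        ]), np.float64(71.40773234974674), np.int64(90), np.float64(0.2975003764325338))
p2 160 -1 (array([ 476.27525826, -139.7054654 ,  160.        ]), np.float64(75.73389019088891), np.int64(68), np.float64(0.29607968968090753))
p2 168 1 (array([ 476.20301378, -136.70195252,  168.        ]), np.float64(70.54901062553893), np.int64(90), np.float64(0.08146497588254376))
p2 168 -1 (array([ 476.17323626, -137.07480973,  168.        ]), np.float64(74.0542288999059), np.int64(68), np.float64(0.3107525098319054))
p2 176 1 (array([ 476.52558955, -129.64120932,  176.        ]), np.float64(73.30645074787454), np.int64(40), np.float64(0.9497110431164941))
p2 176 -1 (array([ 475.96984981, -134.4187192 ,  176.        ]), np.float64(72.34452351603343), np.int64(65), np.float64(0.2939905701555876))
```

View pics/key.png

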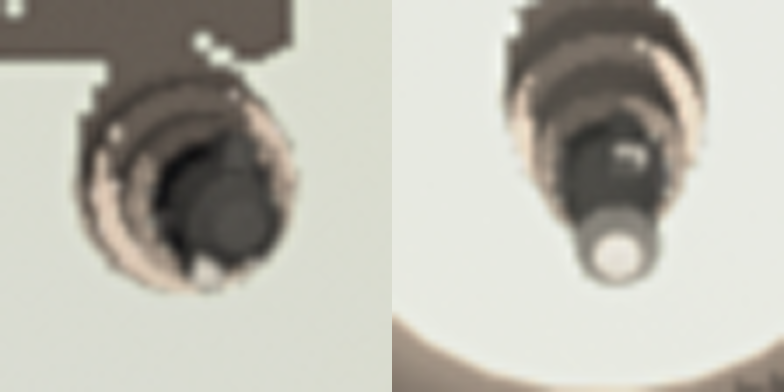

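Two views agree on the rim: centre (476.2, −136.9) at z 168 (radius 74.0 vs 74.5 expected). In p1 the key runs roughly image-vertical, so I'll refine it later. Next are the strainer and cone.

jog_arm --deltas '[{"gripper": -1,"translation": [0,0.36,-0.08],"dr": [0,0,0]},{"gripper": -1,"translation": [0,0.36,-0.08],"dr": [0,0,0]},{"gripper": -1,"translation": [0,0.36,-0.08],"dr": [0,0,0]},{"gripper": -1,"translation": [0,0.36,-0.08],"dr": [0,0,0]},{"gripper": -1,"translation": [0,0.36,-0.08],"dr": [0,0,0]},{"gripper": -1,"translation": [0,0.36,-0.08],"dr": [0,0,0]},{"gripper": -1,"translation": [0,0.36,-0.08],"dr": [0,0,0]},{"gripper": -1,"translation": [0,0,0],"dr": [0,0,0]},{"gripper": -1,"translation": [0,0,0],"dr": [0,0,0]}]'

```text
clock: 2.38
eef_pos: [466.5, 153.8, 339.5]
tcp_rot: [3.141, 0.001, -0.025]
contact_force: [0.1, -0.4, 0.4]
opening: 1.001
```

```bash
python3 -c "
from h import *
snap('s1');print(r.sense()['eef_pos'])"
```

```text
[466.68871257 152.87777276 339.94300624]
```

jog_arm --deltas '[{"gripper": -1,"translation": [-0.1,0.3,-0.2],"dr": [0,0,0]},{"gripper": -1,"translation": [-0.1,0.3,-0.2],"dr": [0,0,0]},{"gripper": -1,"translation": [-0.1,0.2,-0.2],"dr": [0,0,0]},{"gripper": -1,"translation": [-0.1,0.2,-0.2],"dr": [0,0,0]},{"gripper": 0,"translation": [0,0,0],"dr": [0,0,0]},{"gripper": 0,"translation": [0,0,0],"dr": [0,0,0]}]'

```text
clock: 2.93
eef_pos: [426.6, 252.3, 259.7]
tcp_rot: [3.14, 0.001, -0.027]
contact_force: [0.2, 0.3, 0.5]
opening: 0.75
```

```bash
python3 -c "
from h import *
c,im=snap('s2');print(r.sense()['eef_pos'],r.sense()['opening'])
a=cv2.imread('pics/s1.png');cv2.imwrite('pics/s12.png',cv2.resize(np.hstack([a[:,100:],im[:,100:]]),(800,296)))"
```

```text
[427.39587844 252.1940201  260.62766263] 0.6639951162015798
```

View pics/s12.png

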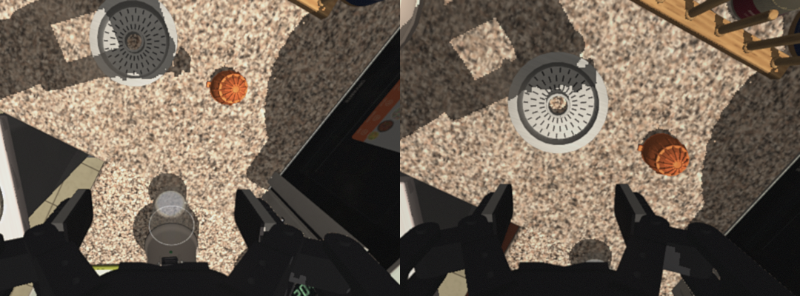

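The strainer shows at s1 about (280,55) and s2 (312,140). The cone is at s1 (410,118) and s2 (455,208), with its ears at upper-left and lower-right.

```bash
python3 - <<'E'
from h import *
for z in(14,20,26):
  for t in('s1','s2'):
    c,im=load(t)
    print(t,z,[ (a.round(1) if isinstance(a,np.ndarray) else round(float(a),2)) for a in circ(c,im,(411,290,z),73.5,9)])
for t in('s1','s2'):
    c,im=load(t); h=cv2.cvtColor(im,cv2.COLOR_BGR2HSV)
    m=cv2.inRange(h,(3,150,60),(15,255,255)); n,l,st,ce=cv2.connectedComponentsWithStats(m)
    print(t,[(st[i].tolist(),ce[i].round(1).tolist(),plane(c,ce[i],25).round(1).tolist()) for i in range(1,n) if st[i,4]>200])
c,im=load('s2');u,v=proj(c,(574,205,25)).astype(int);a=cv2.resize(im[v-40:v+40,u-40:u+40],(560,560),interpolation=2)
cv2.imwrite('pics/cone.png',a);print(u,v)
E
```

```text
s1 14 [array([418.1, 286. ,  14. ]), 73.65, 43.0, 0.71]
s2 14 [array([407.3, 293.9,  14. ]), 74.8, 50.0, 1.04]
s1 20 [array([415.3, 285.8,  20. ]), 73.74, 54.0, 1.59]
s2 20 [array([407.7, 294.7,  20. ]), 73.45, 52.0, 1.22]
s1 26 [array([416.5, 286.7,  26. ]), 73.92, 49.0, 1.39]
s2 26 [array([406.7, 295.5,  26. ]), 73.01, 71.0, 2.08]
s1 [([379, 95, 55, 47, 1823], [407.6, 117.8], [579.9, 206.9, 25.0]), ([576, 108, 64, 83, 1130], [610.9, 153.2], [851.9, 154.3, 25.0])]
s2 [([0, 0, 84, 65, 4753], [40.0, 29.9], [156.6, 401.9, 25.0]), ([421, 180, 69, 58, 2710], [457.4, 208.6], [581.1, 206.8, 25.0])]
451 210
```

jog_arm --deltas '[{"gripper": 0,"translation": [-0.15,0.1,-0.35],"dr": [0,0,0]},{"gripper": 0,"translation": [0,0.08,-0.35],"dr": [0,0,0]},{"gripper": 0,"translation": [0,0,0],"dr": [0,0,0]},{"gripper": 0,"translation": [0,0,0],"dr": [0,0,0]}]'

```text
clock: 3.32
eef_pos: [412.2, 270.2, 190.5]
tcp_rot: [3.14, 0.001, -0.028]
contact_force: [0.0, -0.1, 0.8]
opening: 0.498
```

```bash
python3 -c "
from h import *
c,im=snap('s3');print(r.sense()['eef_pos'],r.sense()['opening'],proj(c,(411,290,20)))
def crop(t,P,w,k):
    c,im=load(t);u,v=proj(c,P).astype(int);u=np.clip(u,w,639-w);v=np.clip(v,w,399-w);print(t,u-w,v-w,k/2/w);return cv2.resize(im[v-w:v+w,u-w:u+w],(k,k),interpolation=2)
cv2.imwrite('pics/s3c.png',np.hstack([crop('s3',(411,290,20),100,500),crop('s2',(580,206,25),40,300).repeat(1,0) if 0 else np.vstack([crop('s2',(580,206,25),40,300),np.zeros((200,300,3),np.uint8)])]))"
```

```text
[413.05860776 270.75670313 191.79148466] 0.5025727049213504 [318.53997437 165.79690698]
s3 218 65 2.5
s2 416 169 3.75
```

View pics/s3c.png

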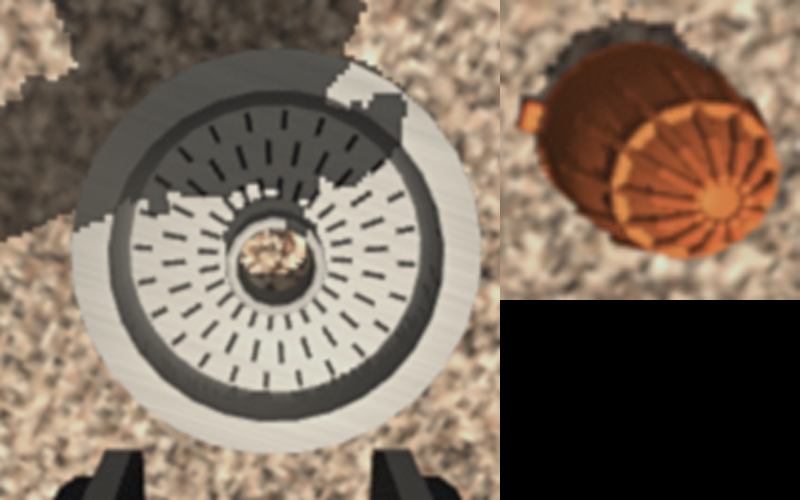

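The strainer's rim centre is about (328.6,165) in s3. The right inset shows the cone: one ear at its left, s2 about (425,200), so the ears lie roughly along image x with a slight tilt, and the dome leans lower-right by parallax.

```bash
python3 - <<'E'
from h import *
c,im=load('s3');print(plane(c,(328.6,165.2),21),plane(c,(328,167.2),21),plane(c,(328,169.8),26))
c0=plane(c,(328.6,165.2),21)
f=lambda o:[ (a.round(1).tolist() if isinstance(a,np.ndarray) else round(float(a),2)) for a in o]
for z in(15,21,27):
  for t in('s1','s2','s3'):
    c,im=load(t);C=(c0[0],c0[1],z)
    print(t,z,'inner',f(circ(c,im,C,60,4,pol=1)),'outer',f(circ(c,im,C,73.5,4)))
E
```

```text
[419.98394653 290.46850977  21.        ] [419.41060429 288.68090259  21.        ] [419.27325255 287.31352772  26.        ]
s1 15 inner [[418.8, 286.5, 15.0], 60.77, 77.0, 0.23] outer [[418.5, 286.6, 15.0], 74.0, 39.0, 0.46]
s2 15 inner [[419.2, 285.0, 15.0], 60.92, 88.0, 0.25] outer [[419.2, 284.9, 15.0], 74.57, 62.0, 0.42]
s3 15 inner [[419.4, 284.2, 15.0], 61.2, 87.0, 0.17] outer [[419.4, 284.2, 15.0], 74.69, 62.0, 0.32]
s1 21 inner [[419.5, 285.7, 21.0], 59.92, 75.0, 0.26] outer [[419.3, 285.7, 21.0], 73.23, 41.0, 0.54]
s2 21 inner [[419.3, 285.6, 21.0], 59.94, 87.0, 0.2] outer [[419.3, 285.5, 21.0], 73.2, 56.0, 0.37]
s3 21 inner [[419.3, 285.5, 21.0], 59.97, 87.0, 0.17] outer [[419.2, 285.4, 21.0], 73.13, 61.0, 0.28]
s1 27 inner [[420.2, 284.9, 27.0], 59.11, 74.0, 0.24] outer [[420.1, 284.7, 27.0], 72.1, 42.0, 0.48]
s2 27 inner [[419.5, 286.3, 27.0], 58.93, 86.0, 0.2] outer [[419.5, 286.2, 27.0], 71.97, 58.0, 0.33]
s3 27 inner [[419.1, 286.6, 27.0], 58.68, 85.0, 0.18] outer [[419.1, 286.6, 27.0], 71.57, 59.0, 0.23]
```

jog_arm --deltas '[{"gripper": -0.3,"translation": [0.06,0.15,-0.3],"dr": [0,0,0]},{"gripper": -0.3,"translation": [0,0,-0.35],"dr": [0,0,0]},{"gripper": -0.3,"translation": [0,0,-0.35],"dr": [0,0,0]},{"gripper": -0.3,"translation": [0,0,-0.35],"dr": [0,0,0]},{"gripper": -0.3,"translation": [0,0,0],"dr": [0,0,0]},{"gripper": -0.3,"translation": [0,0,0],"dr": [0,0,0]},{"gripper": -0.3,"translation": [0,0,0],"dr": [0,0,0]}]'

```text
clock: 3.95
eef_pos: [419.8, 287.2, 58.0]
tcp_rot: [-3.14, -0.003, -0.028]
contact_force: [0.3, 0.6, 1.0]
opening: 0.647
```

```bash
python3 -c "
from h import *
c,im=snap('s4');print(r.sense()['eef_pos'],r.sense()['opening'],r.sense()['contact_force'])
cv2.imwrite('pics/s4c.png',im)"
```

```text
[419.88041952 287.41848326  58.25051337] 0.6473165142334183 [ 0.57305964 -0.050765    0.55480761]
```

View pics/s4c.png

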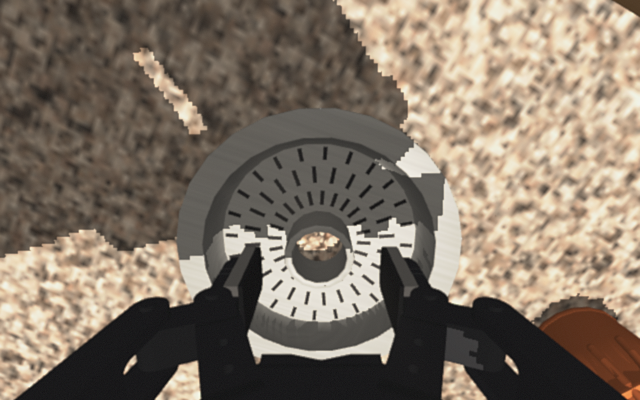

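View 7 (s4): the jaws straddle the sleeve at (320,250), and the finger backs are inside the dish. Descending.

jog_arm --deltas '[{"gripper": -0.3,"translation": [-0.005,-0.02,-0.13],"dr": [0,0,0]},{"gripper": -0.3,"translation": [0,0,-0.07],"dr": [0,0,0]},{"gripper": -0.3,"translation": [0,0,-0.05],"dr": [0,0,0]},{"gripper": -0.3,"translation": [0,0,0],"dr": [0,0,0]},{"gripper": -0.3,"translation": [0,0,0],"dr": [0,0,0]}]'

```text
clock: 4.42
eef_pos: [417.5, 284.7, 30.9]
tcp_rot: [-3.141, -0.0, -0.027]
contact_force: [0.0, -0.4, 0.3]
opening: 0.646
```

jog_arm --deltas '[{"gripper": 1,"translation": [0,0,0],"dr": [0,0,0]},{"gripper": 1,"translation": [0,0,0],"dr": [0,0,0]},{"gripper": 1,"translation": [0,0,0],"dr": [0,0,0]},{"gripper": 1,"translation": [0,0,0],"dr": [0,0,0]},{"gripper": 1,"translation": [0,0,0],"dr": [0,0,0]}]' --squeeze 45

```text
clock: 4.83
eef_pos: [417.6, 284.8, 31.1]
tcp_rot: [-3.141, -0.001, -0.027]
contact_force: [-0.9, -0.8, 8.6]
opening: 0.413
```

jog_arm --deltas '[{"gripper": 1,"translation": [0,0,0.15],"dr": [0,0,0]},{"gripper": 1,"translation": [0,0,0.3],"dr": [0,0,0]},{"gripper": 1,"translation": [0,0,0.35],"dr": [0,0,0]},{"gripper": 1,"translation": [0,0,0.35],"dr": [0,0,0]},{"gripper": 1,"translation": [0.05,-0.25,0.2],"dr": [0,0,0]},{"gripper": 1,"translation": [0.08,-0.3,0.2],"dr": [0,0,0]},{"gripper": 1,"translation": [0.08,-0.3,0.2],"dr": [0,0,0]},{"gripper": 1,"translation": [0.08,-0.3,0.2],"dr": [0,0,0]},{"gripper": 1,"translation": [0.08,-0.3,0.2],"dr": [0,0,0]},{"gripper": 1,"translation": [0.08,-0.3,0.2],"dr": [0,0,0]},{"gripper": 1,"translation": [0.07,-0.25,0.2],"dr": [0,0,0]},{"gripper": 1,"translation": [0,-0.15,0.1],"dr": [0,0,0]}]'

```text
clock: 5.83
eef_pos: [470.7, 67.3, 298.0]
tcp_rot: [3.141, -0.004, -0.028]
contact_force: [0.3, 0.5, -1.3]
opening: 0.407
```

```bash
python3 - <<'E'
from h import *
snap('g0')
c,im=snap('g1');s=r.sense();e=s['eef_pos'];print(e,s['tcp_rot'],s['opening'],s['contact_force'])
for z in(-16,-10,-4):
    for R,p in((60,1),(73.5,None)):
        o=circ(c,im,(e[0],e[1],e[2]+z),R,6,pol=p);print(z,(o[0]-e).round(2),o[1:])
E
```

```text
[470.1857969   67.71972719 297.38056857] [-3.1414904  -0.00356016 -0.02973184] 0.40762822459601455 [ 0.36278841  0.09969356 -1.71706011]
-16 [  0.76  -5.57 -16.  ] (np.float64(63.600000000000016), np.int64(48), np.float64(1.6830981053317373e-13))
-16 [  0.83  -4.05 -16.  ] (np.float64(76.81205008227515), np.int64(50), np.float64(0.428524306474776))
-10 [  0.81  -2.19 -10.  ] (np.float64(60.85501864495469), np.int64(46), np.float64(0.10284976478709712))
-10 [  0.97  -2.07 -10.  ] (np.float64(74.29522075272683), np.int64(48), np.float64(0.2716320042892881))
-4 [ 0.9   1.21 -4.  ] (np.float64(58.04187031207626), np.int64(42), np.float64(0.0690035653497288))
-4 [ 1.07  1.5  -4.  ] (np.float64(70.77588621768702), np.int64(46), np.float64(0.19693334508502303))
```

jog_arm --deltas '[{"gripper": 1,"translation": [0.05,-0.3,0],"dr": [0,0,0]},{"gripper": 1,"translation": [0,-0.37,0],"dr": [0,0,0]},{"gripper": 1,"translation": [0,-0.37,0],"dr": [0,0,0]},{"gripper": 1,"translation": [0,-0.37,0],"dr": [0,0,0]},{"gripper": 1,"translation": [0,-0.37,0],"dr": [0,0,0]},{"gripper": 1,"translation": [0,-0.255,0],"dr": [0,0,0]},{"gripper": 1,"translation": [0,0,-0.15],"dr": [0,0,0]},{"gripper": 1,"translation": [0,0,-0.15],"dr": [0,0,0]},{"gripper": 1,"translation": [0,0,-0.1],"dr": [0,0,0]},{"gripper": 1,"translation": [0,0,0],"dr": [0,0,0]},{"gripper": 1,"translation": [0,0,0],"dr": [0,0,0]}]'

```text
clock: 6.85
eef_pos: [473.9, -133.1, 254.6]
tcp_rot: [-3.141, 0.002, -0.026]
contact_force: [-0.2, -0.1, -1.3]
opening: 0.411
```

```bash
python3 - <<'E'
from h import *
c,im=snap('g2');s=r.sense();e=s['eef_pos'];print(e,s['tcp_rot'],s['opening'],s['contact_force'])
for z in(-10,-8,):
    for R,p in((60,1),(73.5,None)):
        o=circ(c,im,(e[0],e[1],e[2]+z),R,6,pol=p);print(z,(o[0]-e).round(2),o[0].round(1),o[1:])
E
```

```text
[ 474.3690827  -133.29135455  255.30966638] [-3.14135493e+00  4.61536789e-04 -2.60455826e-02] 0.4106564625137453 [-0.62904683 -0.65189876 -1.04081454]
-10 [ -0.31   0.83 -10.  ] [ 474.1 -132.5  245.3] (np.float64(59.86577117998157), np.int64(49), np.float64(0.2566242533933904))
-10 [ -0.03   3.09 -10.  ] [ 474.3 -130.2  245.3] (np.float64(72.20798615136447), np.int64(56), np.float64(1.1106802150408555))
-8 [-0.32  1.99 -8.  ] [ 474.1 -131.3  247.3] (np.float64(58.91106099100351), np.int64(48), np.float64(0.1940717816813676))
-8 [-0.08  3.42 -8.  ] [ 474.3 -129.9  247.3] (np.float64(71.75298193194509), np.int64(52), np.float64(0.9516454313508517))
```

jog_arm --deltas '[{"gripper": 1,"translation": [0.02,-0.044,-0.1],"dr": [0,0,0]},{"gripper": 1,"translation": [0,0,-0.15],"dr": [0,0,0]},{"gripper": 1,"translation": [0,0,-0.15],"dr": [0,0,0]},{"gripper": 1,"translation": [0,0,0],"dr": [0,0,0]},{"gripper": 1,"translation": [0,0,0],"dr": [0,0,0]},{"gripper": 1,"translation": [0,0,0],"dr": [0,0,0]}]'

```text
clock: 7.4
eef_pos: [476.8, -138.5, 215.9]
tcp_rot: [3.141, -0.001, -0.027]
contact_force: [-0.3, 0.1, -1.2]
opening: 0.411
```

```bash
python3 - <<'E'
from h import *
c,im=snap('g3');s=r.sense();e=s['eef_pos'];print(e,s['tcp_rot'],s['opening'],s['contact_force'])
for z in(-10,):
    for R,p in((60,1),(73.5,None)):
        o=circ(c,im,(e[0],e[1],e[2]+z),R,6,pol=p);print(z,(o[0]-e).round(2),o[0].round(1),o[1:])
E
```

```text
[ 476.9417307  -138.57074679  216.1799024 ] [ 3.14118647e+00 -1.46460621e-03 -2.68778198e-02] 0.4125513701651761 [ 0.50112298 -0.04434005 -1.44684039]
-10 [  0.03   0.4  -10.  ] [ 477.  -138.2  206.2] (np.float64(60.09214133844045), np.int64(44), np.float64(0.08854605422149414))
-10 [  0.18   1.36 -10.  ] [ 477.1 -137.2  206.2] (np.float64(73.02386747876064), np.int64(46), np.float64(0.4375788119800884))
```

jog_arm --deltas '[{"gripper": 1,"translation": [-0.006,0.008,-0.1],"dr": [0,0,0]},{"gripper": 1,"translation": [0,0,-0.06],"dr": [0,0,0]},{"gripper": 1,"translation": [0,0,-0.04],"dr": [0,0,0]},{"gripper": 1,"translation": [0,0,-0.04],"dr": [0,0,0]},{"gripper": 1,"translation": [0,0,0],"dr": [0,0,0]}]'

```text
clock: 7.87
eef_pos: [475.1, -137.4, 190.3]
tcp_rot: [-3.141, 0.001, -0.027]
contact_force: [-0.5, -0.5, -1.0]
opening: 0.41
```

Sleeve underside is at about 159 with no contact force, so it is already over the boss. Continuing to the rim.

jog_arm --deltas '[{"gripper": 1,"translation": [0.005,0,-0.05],"dr": [0,0,0]},{"gripper": 1,"translation": [0,0,-0.04],"dr": [0,0,0]},{"gripper": 1,"translation": [0,0,-0.02],"dr": [0,0,0]},{"gripper": 1,"translation": [0,0,0],"dr": [0,0,0]},{"gripper": 1,"translation": [0,0,0],"dr": [0,0,0]}]'

```text
clock: 8.28
eef_pos: [476.1, -137.6, 180.2]
tcp_rot: [-3.142, 0.0, -0.027]
contact_force: [-0.3, 0.9, -1.7]
opening: 0.408
```

jog_arm --deltas '[{"gripper": 1,"translation": [0,0,-0.015],"dr": [0,0,0]},{"gripper": 1,"translation": [0,0,-0.01],"dr": [0,0,0]},{"gripper": 1,"translation": [0,0,0],"dr": [0,0,0]},{"gripper": 1,"translation": [0,0,0],"dr": [0,0,0]}]'

```text
clock: 8.62
eef_pos: [476.4, -137.7, 179.1]
tcp_rot: [3.141, -0.001, -0.027]
contact_force: [-3.9, 1.1, 14.1]
opening: 0.412
```

Seated at TCP 179.1, matching the expected 179, with 14 N contact. Releasing and looking at the key.

jog_arm --deltas '[{"gripper": -0.3,"translation": [0,0,0.01],"dr": [0,0,0]},{"gripper": -0.3,"translation": [0,0,0],"dr": [0,0,0]},{"gripper": -0.3,"translation": [0,0,0],"dr": [0,0,0]},{"gripper": -0.3,"translation": [0,0,0.2],"dr": [0,0,0]},{"gripper": -0.3,"translation": [0,0,0.35],"dr": [0,0,0]},{"gripper": -0.3,"translation": [0,-0.2,0.35],"dr": [0,0,0]},{"gripper": -0.3,"translation": [0,-0.35,0.1],"dr": [0,0,0]},{"gripper": -0.3,"translation": [0,-0.2,0],"dr": [0,0,0]},{"gripper": -0.3,"translation": [0,0,0],"dr": [0,0,0]},{"gripper": -0.3,"translation": [0,0,0],"dr": [0,0,0]},{"gripper": -0.3,"translation": [0,0,0],"dr": [0,0,0]}]'

```text
clock: 9.53
eef_pos: [475.7, -212.1, 278.1]
tcp_rot: [-3.141, 0.001, -0.028]
contact_force: [-0.2, 0.6, -0.1]
opening: 0.649
```

```bash
python3 - <<'E'
from h import *
c,im=snap('k1');s=r.sense();e=s['eef_pos'];print(e,s['tcp_rot'],s['opening'],s['contact_force'],np.array(c['world_from_camera'])[:3,3])
for z in(168,169,170,):
    for R,p in((60,1),(73.5,None)):
        o=circ(c,im,(476.3,-137,z),R,6,pol=p);print(z,o[0].round(1),o[1:])
u,v=proj(c,(476.3,-137,189.5));print(u,v);u,v=int(u),int(v)
print(u-25,v-25)
b=im[v-100:v+100,u-100:u+100]
print('a',u-100,v-100)
b=cv2.resize(b,(400,400)) if b.size and b.shape[:2]==(200,200) else cv2.resize(im,(400,250))
cv2.imwrite('pics/k1c.png',np.hstack([b,cv2.resize(im[v-25:v+25,u-25:u+25],(b.shape[0],b.shape[0]),interpolation=2)]))
E
```

```text
[ 475.73069815 -211.82086334  278.13064825] [-3.14076834e+00  1.21999730e-03 -2.69090664e-02] 0.6501319028830829 [-0.09988384  0.14533005 -0.26476367] [ 477.91198418 -139.72814236  395.42517911]
168 [ 476.7 -137.   168. ] (np.float64(60.32513099181705), np.int64(80), np.float64(0.17461521069615796))
168 [ 476.6 -136.9  168. ] (np.float64(74.01978513329225), np.int64(49), np.float64(0.42458769606838964))
169 [ 476.8 -136.9  169. ] (np.float64(60.03117049912599), np.int64(79), np.float64(0.13113081243984953))
169 [ 476.7 -137.   169. ] (np.float64(73.79595228401978), np.int64(51), np.float64(0.5253042905892908))
170 [ 476.7 -137.   170. ] (np.float64(59.76871119736578), np.int64(78), np.float64(0.20251572170756868))
170 [ 476.7 -137.1  170. ] (np.float64(73.44515188798763), np.int64(50), np.float64(0.5162803612047288))
317.8221171923653 100.29837382922855
292 75
a 217 0
```

View pics/k1c.png

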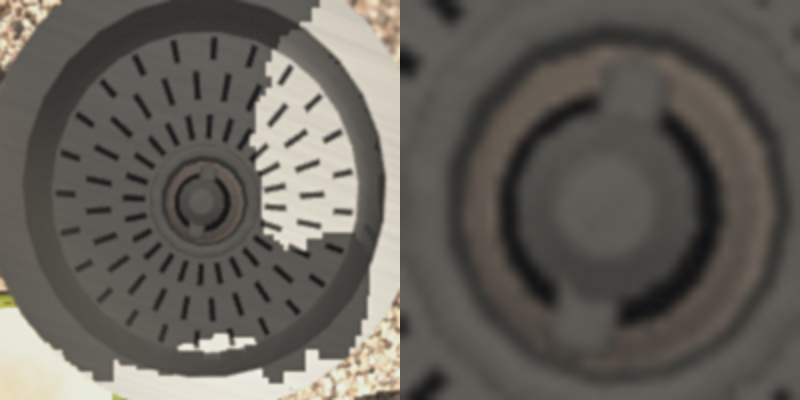

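View 8: the strainer is seated level, and the rim fit gives z about 169, centre (476.7,−137). Key ends are at k1 (321.1,85.6) and (315.2,115.0).

```bash
python3 - <<'E'
from h import *
c,im=load('k1');a=plane(c,(321.1,85.6),189.5);b=plane(c,(315.25,115),189.5);d=a-b;print('key',np.arctan2(d[1],d[0]),np.linalg.norm(d),(a+b)/2)
T=r.calibration('top')
for p in((270,168),(160,130),(160,155)):
    print([plane(T,p,z).round().tolist() for z in(0,150,220)])
c,im=load('s2')
# ear in s2, dome top
print('ear',plane(c,(416+(532-500)/3.75,169+115/3.75),6),'top',plane(c,(416+220/3.75,169+200/3.75),68))
E
```

```text
key 1.3355147315179776 17.37813230082589 [ 476.48874746 -137.10995158  189.5       ]
[[683.0, 13.0, 0.0], [630.0, 16.0, 150.0], [605.0, 17.0, 220.0]]
[[1008.0, 372.0, 0.0], [926.0, 343.0, 150.0], [887.0, 329.0, 220.0]]
[[903.0, 403.0, 0.0], [830.0, 372.0, 150.0], [796.0, 357.0, 220.0]]
ear [549.20154529 212.66200789   6.        ] top [581.22322235 206.12218802  68.        ]
```

jog_arm --deltas '[{"gripper": -0.8,"translation": [0,0.38,0.05],"dr": [0,0,0]},{"gripper": -0.8,"translation": [0,0.39,0],"dr": [0,0,0]},{"gripper": -0.8,"translation": [0,0.39,0],"dr": [0,0,0]},{"gripper": -0.8,"translation": [0.05,0.39,0],"dr": [0,0,0]},{"gripper": -0.8,"translation": [0.05,0.39,0],"dr": [0,0,0]},{"gripper": -0.8,"translation": [0.15,0.37,0],"dr": [0,0,0]},{"gripper": -0.8,"translation": [0.2,0.36,-0.05],"dr": [0,0,0]},{"gripper": -0.8,"translation": [0.3,0.3,-0.1],"dr": [0,0,0]},{"gripper": -0.8,"translation": [0.29,0.25,-0.2],"dr": [0,0,0]},{"gripper": -0.8,"translation": [0,0.2,-0.2],"dr": [0,0,0]},{"gripper": -0.8,"translation": [0,0,0],"dr": [0,0,0]},{"gripper": -0.8,"translation": [0,0,0],"dr": [0,0,0]}]'

```text
clock: 10.58
eef_pos: [576.2, 128.7, 228.0]
tcp_rot: [3.141, 0.004, -0.024]
contact_force: [-0.0, 0.1, -0.7]
opening: 0.9
```

```bash
python3 - <<'E'
from h import *
snap('x')
c,im=snap('c1');s=r.sense();e=s['eef_pos'];print(e,s['tcp_rot'],s['opening'],np.array(c['world_from_camera'])[:3,3])
h=cv2.cvtColor(im,cv2.COLOR_BGR2HSV);m=cv2.inRange(h,(2,140,40),(16,255,255))
n,l,st,ce=cv2.connectedComponentsWithStats(m)
i=min((i for i in range(1,n) if st[i,4]>500),key=lambda i:np.hypot(*(ce[i]-proj(c,(580,206,20)))));print(st[i],ce[i])
cn=max(cv2.findContours((l==i).astype(np.uint8),0,1)[0],key=cv2.contourArea)[:,0]
W=np.array([plane(c,p,26) for p in cn]);print('bbox',W.min(0),W.max(0),W[:,:2].mean(0))
u,v=ce[i].astype(int);w=50;v=max(v,w);print(u-w,v-w)
cv2.imwrite('pics/c1c.png',cv2.resize(im[v-w:v+w,u-w:u+w],(600,600),interpolation=2))
E
```

```text
[577.30524502 127.28346713 230.17439197] [ 3.14127849e+00  3.10040643e-04 -2.60685228e-02] 0.90046607777951 [578.96165241 200.41692434 346.45778304]
[ 288   64   72   67 3140] [323.45350318  97.17898089]
bbox [548.24293662 176.56660506  26.        ] [614.93747489 235.81261933  26.        ] [581.50996373 206.62294711]
273 47
```

View pics/c1c.png

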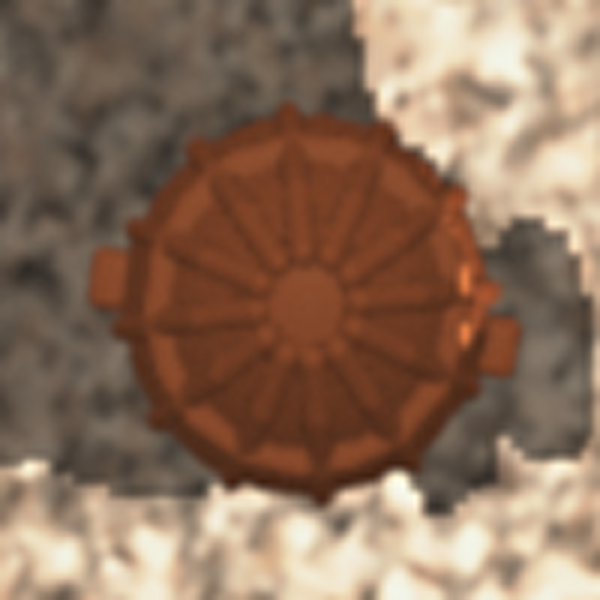

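View 9: cone from above, ears at c1 (290.8,93.5) and (356.7,104.8), dome top (324,98.3). The shape (ribs and two ears) confirms it is the juicing cone and not an orange.

```bash
python3 - <<'E'
from h import *
c,im=load('c1');a=plane(c,(290.8,93.5),8);b=plane(c,(356.7,104.8),8);d=b-a;print('ears',np.arctan2(d[1],d[0]),np.linalg.norm(d),(a+b)/2,'top',plane(c,(324,98.3),68))
S=r.calibration('scene')
# dome-top height from s2 & c1
c2,_=load('s2');c3,_=load('s1');print(tri([(c,(324,98.3)),(c2,(416+220/3.75,169+200/3.75))]))
E
```

```text
ears -0.1876779969273165 66.38633531103562 [582.07440536 205.28892112   8.        ] top [581.61808131 205.10634981  68.        ]
(array([581.80167311, 205.33580041,  66.48031649]), [np.float64(0.26481228872006946), np.float64(0.2648122887198282)])
```

jog_arm --deltas '[{"gripper": -1,"translation": [0.004,0.07,-0.05],"dr": [0,0,0.0747]},{"gripper": -1,"translation": [0.004,0.07,-0.05],"dr": [0,0,0.0747]},{"gripper": -1,"translation": [0.004,0.07,-0.05],"dr": [0,0,0.0747]},{"gripper": -1,"translation": [0.004,0.07,-0.05],"dr": [0,0,0.0747]},{"gripper": -1,"translation": [0.004,0.07,-0.1],"dr": [0,0,0.0747]},{"gripper": -1,"translation": [0.004,0.07,-0.1],"dr": [0,0,0.0747]},{"gripper": -1,"translation": [0.004,0.07,-0.1],"dr": [0,0,0.0747]},{"gripper": -1,"translation": [0.004,0.07,-0.1],"dr": [0,0,0.0747]},{"gripper": -1,"translation": [0.004,0.07,-0.1],"dr": [0,0,0.0747]},{"gripper": -1,"translation": [0.004,0.07,-0.1],"dr": [0,0,0.0747]},{"gripper": -1,"translation": [0.004,0.08,-0.1],"dr": [0,0,0.0747]},{"gripper": -1,"translation": [0.001,0,-0.1],"dr": [0,0,0.0747]}]'

```text
clock: 11.68
eef_pos: [583.0, 205.5, 131.2]
tcp_rot: [3.139, -0.001, 1.386]
contact_force: [0.2, -0.5, 0.1]
opening: 1.002
```

jog_arm --deltas '[{"gripper": -1,"translation": [0,0,0],"dr": [0,0,0]},{"gripper": -1,"translation": [0,0,0],"dr": [0,0,0]},{"gripper": -1,"translation": [0,0,0],"dr": [0,0,0]}]'

```text
clock: 11.93
eef_pos: [582.8, 204.6, 131.2]
tcp_rot: [3.14, -0.001, 1.376]
contact_force: [0.9, -0.2, 0.7]
opening: 1.002
```

jog_arm --deltas '[{"gripper": -1,"translation": [-0.008,0.005,-0.3],"dr": [0,0,0]},{"gripper": -1,"translation": [0,0,-0.3],"dr": [0,0,0]},{"gripper": -1,"translation": [0,0,-0.25],"dr": [0,0,0]},{"gripper": -1,"translation": [0,0,-0.13],"dr": [0,0,0]},{"gripper": -1,"translation": [0,0,0],"dr": [0,0,0]},{"gripper": -1,"translation": [0,0,0],"dr": [0,0,0]},{"gripper": -1,"translation": [0,0,0],"dr": [0,0,0]}]'

```text
clock: 12.52
eef_pos: [582.7, 206.0, 33.6]
tcp_rot: [3.14, -0.001, 1.38]
contact_force: [0.6, 0.7, 0.6]
opening: 1.001
```

jog_arm --deltas '[{"gripper": -1,"translation": [-0.009,-0.008,-0.025],"dr": [0,0,0]},{"gripper": 1,"translation": [0,0,0],"dr": [0,0,0]},{"gripper": 1,"translation": [0,0,0],"dr": [0,0,0]},{"gripper": 1,"translation": [0,0,0],"dr": [0,0,0]},{"gripper": 1,"translation": [0,0,0],"dr": [0,0,0]},{"gripper": 1,"translation": [0,0,0],"dr": [0,0,0]}]' --squeeze 40

```text
clock: 13.02
eef_pos: [581.0, 205.1, 30.7]
tcp_rot: [3.141, -0.0, 1.381]
contact_force: [-1.8, -1.2, 9.4]
opening: 0.673
```

jog_arm --deltas '[{"gripper": 1,"translation": [0,0,0.2],"dr": [0,0,0]},{"gripper": 1,"translation": [0,0,0.35],"dr": [0,0,0]},{"gripper": 1,"translation": [-0.1,0,0.36],"dr": [0,0,-0.0735]},{"gripper": 1,"translation": [-0.15,0,0.36],"dr": [0,0,-0.0735]},{"gripper": 1,"translation": [-0.15,-0.05,0.35],"dr": [0,0,-0.0735]},{"gripper": 1,"translation": [-0.15,-0.1,0.35],"dr": [0,0,-0.0735]},{"gripper": 1,"translation": [-0.15,-0.2,0.3],"dr": [0,0,-0.0735]},{"gripper": 1,"translation": [-0.15,-0.2,0.3],"dr": [0,0,-0.0735]},{"gripper": 1,"translation": [-0.1,-0.3,0.2],"dr": [0,0,-0.0735]},{"gripper": 1,"translation": [-0.1,-0.36,0],"dr": [0,0,-0.0735]},{"gripper": 1,"translation": [0,-0.36,0],"dr": [0,0,-0.0735]},{"gripper": 1,"translation": [0,-0.36,0],"dr": [0,0,-0.0735]}]'

```text
clock: 14.02
eef_pos: [474.8, 10.7, 307.5]
tcp_rot: [3.141, -0.002, 0.222]
contact_force: [0.9, 0.8, -1.7]
opening: 0.668
```

jog_arm --deltas '[{"gripper": 1,"translation": [0,-0.35,0],"dr": [0,0,-0.0735]},{"gripper": 1,"translation": [0,-0.35,0],"dr": [0,0,-0.0735]},{"gripper": 1,"translation": [0,-0.35,0],"dr": [0,0,-0.0735]},{"gripper": 1,"translation": [0,-0.34,0],"dr": [0,0,-0.0735]},{"gripper": 1,"translation": [0,0,0],"dr": [0,0,0]},{"gripper": 1,"translation": [0,0,0],"dr": [0,0,0]},{"gripper": 1,"translation": [0,0,0],"dr": [0,0,0]}]'

```text
clock: 14.6
eef_pos: [475.3, -127.0, 306.5]
tcp_rot: [-3.141, 0.0, -0.235]
contact_force: [0.7, -0.5, -0.8]
opening: 0.668
```

```bash
python3 - <<'E'
from h import *
c,im=snap('d1');s=r.sense();e=s['eef_pos'];print(e,s['tcp_rot'],s['opening'],s['contact_force'])
u,v=proj(c,e-[0,0,20]).astype(int);print(u,v)
w=60;v0=min(max(v-w,0),399-2*w);print(u-w,v0)
cv2.imwrite('pics/d1c.png',cv2.resize(im[v0:v0+2*w,u-w:u+w],(600,600),interpolation=2))
E
```

```text
[ 475.38431789 -126.44936525  306.43777402] [-3.14121086e+00  2.40196996e-04 -2.34128298e-01] 0.667610617721889 [-0.92756761  0.23539455 -1.27305036]
320 265
260 205
```

View pics/d1c.png

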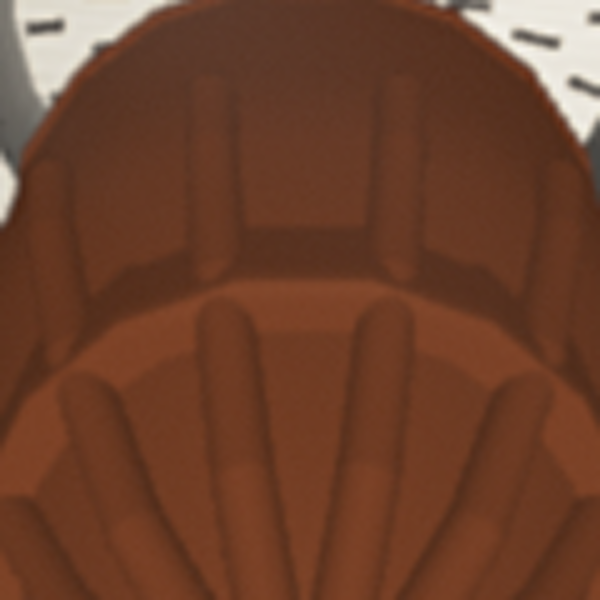

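View 10: the ribs are symmetric about the jaws' centre line (gaps at 213 and 400, middle 306 of 600), so the cone's ears are within about 1° of the intended yaw. Moving over the axis.

jog_arm --deltas '[{"gripper": 1,"translation": [0.013,-0.1,-0.1],"dr": [0,0,0]},{"gripper": 1,"translation": [0,0,-0.25],"dr": [0,0,0]},{"gripper": 1,"translation": [0,0,-0.2],"dr": [0,0,0]},{"gripper": 1,"translation": [0,0,0],"dr": [0,0,0]},{"gripper": 1,"translation": [0,0,0],"dr": [0,0,0]},{"gripper": 1,"translation": [0,0,0],"dr": [0,0,0]}]'

```text
clock: 15.15
eef_pos: [477.4, -136.9, 252.1]
tcp_rot: [3.142, -0.001, -0.234]
contact_force: [1.0, -0.7, -0.7]
opening: 0.668
```

jog_arm --deltas '[{"gripper": 1,"translation": [0,0,0],"dr": [0,0,0]},{"gripper": 1,"translation": [0,0,0],"dr": [0,0,0]}]'

```text
clock: 15.32
eef_pos: [477.6, -137.2, 252.6]
tcp_rot: [3.141, -0.002, -0.235]
contact_force: [-0.6, 0.3, -0.3]
opening: 0.667
```

jog_arm --deltas '[{"gripper": 1,"translation": [-0.008,0.007,-0.15],"dr": [0,0,0]},{"gripper": 1,"translation": [0,0,-0.15],"dr": [0,0,0]},{"gripper": 1,"translation": [0,0,-0.05],"dr": [0,0,0]},{"gripper": 1,"translation": [0,0,-0.05],"dr": [0,0,0]},{"gripper": 1,"translation": [0,0,0],"dr": [0,0,0]},{"gripper": 1,"translation": [0,0,0],"dr": [0,0,0]}]'

```text
clock: 15.82
eef_pos: [476.4, -136.5, 211.9]
tcp_rot: [3.142, -0.001, -0.235]
contact_force: [-0.1, 0.1, -0.7]
opening: 0.669
```

jog_arm --deltas '[{"gripper": 1,"translation": [0,0,-0.05],"dr": [0,0,0]},{"gripper": 1,"translation": [0,0,-0.05],"dr": [0,0,0]},{"gripper": 1,"translation": [0,0,-0.03],"dr": [0,0,0]},{"gripper": 1,"translation": [0,0,0],"dr": [0,0,0]},{"gripper": 1,"translation": [0,0,0],"dr": [0,0,0]}]'

```text
clock: 16.23
eef_pos: [475.9, -136.4, 198.2]
tcp_rot: [-3.142, 0.001, -0.235]
contact_force: [0.3, 0.1, -1.2]
opening: 0.667
```

jog_arm --deltas '[{"gripper": 1,"translation": [0,0,-0.03],"dr": [0,0,0]},{"gripper": 1,"translation": [0,0,-0.03],"dr": [0,0,0]},{"gripper": 1,"translation": [0,0,0],"dr": [0,0,0]},{"gripper": 1,"translation": [0,0,0],"dr": [0,0,0]}]'

```text
clock: 16.57
eef_pos: [475.9, -136.4, 192.2]
tcp_rot: [-3.142, 0.0, -0.235]
contact_force: [-0.1, -0.1, -0.5]
opening: 0.666
```

Past the 196 stand-off without force, so the slot is on the key. Going to the end.

jog_arm --deltas '[{"gripper": 1,"translation": [0,0,-0.03],"dr": [0,0,0]},{"gripper": 1,"translation": [0,0,-0.025],"dr": [0,0,0]},{"gripper": 1,"translation": [0,0,-0.01],"dr": [0,0,0]},{"gripper": 1,"translation": [0,0,0],"dr": [0,0,0]},{"gripper": 1,"translation": [0,0,0],"dr": [0,0,0]}]'

```text
clock: 16.98
eef_pos: [476.4, -136.5, 186.5]
tcp_rot: [3.141, -0.001, -0.235]
contact_force: [-2.1, 0.5, 5.9]
opening: 0.668
```

Home: TCP 186.5 against the predicted 186.2, with contact force. Releasing, lifting and viewing.

jog_arm --deltas '[{"gripper": -0.7,"translation": [0,0,0],"dr": [0,0,0]},{"gripper": -0.7,"translation": [0,0,0],"dr": [0,0,0]},{"gripper": -0.7,"translation": [0,0,0],"dr": [0,0,0]},{"gripper": -0.7,"translation": [0,0,0.15],"dr": [0,0,0]},{"gripper": -0.7,"translation": [0,0,0.35],"dr": [0,0,0]},{"gripper": -0.7,"translation": [0,0,0.35],"dr": [0,0,0]},{"gripper": -0.7,"translation": [0,0,0.35],"dr": [0,0,0]},{"gripper": 1,"translation": [0,0,0.2],"dr": [0,0,0]},{"gripper": 1,"translation": [0,0,0],"dr": [0,0,0]},{"gripper": 1,"translation": [0,0,0],"dr": [0,0,0]}]'

```text
clock: 17.82
eef_pos: [476.6, -136.5, 326.8]
tcp_rot: [3.141, -0.003, -0.235]
contact_force: [-0.3, -0.8, -1.3]
opening: 0.435
```

```bash
python3 - <<'E'
from h import *
c,im=snap('e1');s=r.sense();print(s['eef_pos'],s['tcp_rot'],s['opening'],s['contact_force'])
u,v=proj(c,(474,-90,168)).astype(int);print(u,v,proj(c,(476.5,-137,168)),proj(c,(470.5,-59,138)))
cv2.imwrite('pics/e1c.png',cv2.resize(im[:300,170:470],(600,600),interpolation=2))
E
```

```text
[ 475.81530325 -136.33403149  325.45715853] [-3.14159054e+00  1.96401427e-04 -2.35298709e-01] 0.34190500278232394 [-0.24439553  0.29900127  0.14339541]
303 139 [319.96957723 191.36839285] [293.18928656 102.97591795]
```

View pics/e1c.png

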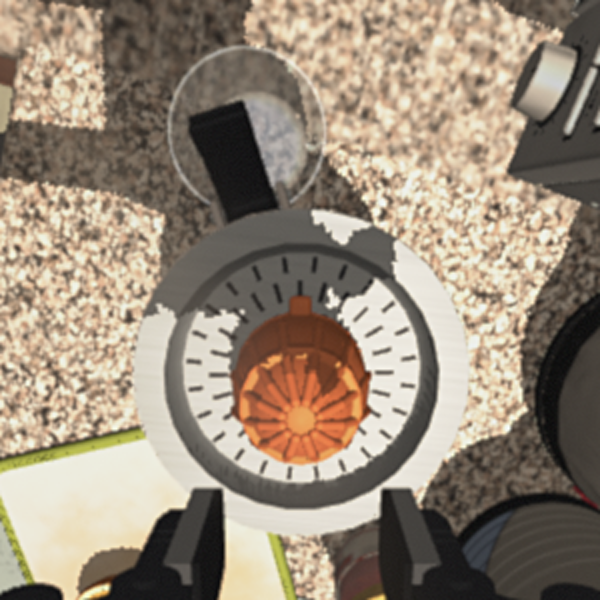

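View 11: strainer seated, cone on it with its ear at (320,152) towards the spout side, spout still up with tip at e1 (278,55), glass below it at about (294,65).

```bash
python3 - <<'E'
from h import *
c,im=load('e1')
print('cone top',plane(c,(319.7,209),223.5),plane(c,(319.7,209),233.5))
A=np.array([476.5,-137])
t=plane(c,(278,55.5),173)[:2]-A;print('tip',t,np.hypot(*t),np.arctan2(t[1],t[0]))
b=plane(c,(295,106),140)[:2]-A;print('base',b,np.hypot(*b),np.arctan2(b[1],b[0]))
# glass rim circle R40.5 z91
o=circ(c,im,(467,-15,91),40.5,5);print(o); g=o[0][:2]-A;print(np.arctan2(g[1],g[0]))
E
```

```text
cone top [ 476.63433019 -135.29354342  223.5       ] [ 477.38625761 -132.14838109  233.5       ]
tip [ -5.77541334 113.67218011] 113.81880306429092 1.6215602994453389
base [-4.93912068 75.06203932] 75.22436214673104 1.6365021198433904
(array([470.3200962 , -21.87127457,  91.        ]), np.float64(39.904922429595494), np.int64(86), np.float64(2.179570447688312))
1.6244230696477628
```

jog_arm --deltas '[{"gripper": 1,"translation": [-0.01,0.35,0],"dr": [0,0,0.061]},{"gripper": 1,"translation": [-0.02,0.35,0],"dr": [0,0,0.061]},{"gripper": 1,"translation": [-0.02,0.35,-0.1],"dr": [0,0,0.062]},{"gripper": 1,"translation": [0,0.04,-0.35],"dr": [0,0,0]},{"gripper": 1,"translation": [0,0,-0.35],"dr": [0,0,0]},{"gripper": 1,"translation": [0,0,-0.25],"dr": [0,0,0]},{"gripper": 1,"translation": [0,0,0],"dr": [0,0,0]},{"gripper": 1,"translation": [0,0,0],"dr": [0,0,0]},{"gripper": 1,"translation": [0,0,0],"dr": [0,0,0]}]'

```text
clock: 18.62
eef_pos: [471.4, -27.6, 221.5]
tcp_rot: [-3.142, 0.0, 0.053]
contact_force: [0.6, 0.9, 0.4]
opening: -0.004
```

jog_arm --deltas '[{"gripper": 1,"translation": [-0.005,0,-0.12],"dr": [0,0,0]},{"gripper": 1,"translation": [0,0,-0.12],"dr": [0,0,0]},{"gripper": 1,"translation": [0,0,-0.1],"dr": [0,0,0]},{"gripper": 1,"translation": [0,0,-0.1],"dr": [0,0,0]},{"gripper": 1,"translation": [0,0,-0.05],"dr": [0,0,0]},{"gripper": 1,"translation": [0,0,0],"dr": [0,0,0]},{"gripper": 1,"translation": [0,0,0],"dr": [0,0,0]}]'

```text
clock: 19.2
eef_pos: [470.6, -27.6, 172.1]
tcp_rot: [3.141, 0.0, 0.054]
contact_force: [0.4, 0.8, -1.0]
opening: 0.001
```

jog_arm --deltas '[{"gripper": 1,"translation": [0,0,-0.04],"dr": [0,0,0]},{"gripper": 1,"translation": [0,0,-0.04],"dr": [0,0,0]},{"gripper": 1,"translation": [0,0,-0.03],"dr": [0,0,0]},{"gripper": 1,"translation": [0,0,0],"dr": [0,0,0]},{"gripper": 1,"translation": [0,0,0],"dr": [0,0,0]}]'

```text
clock: 19.62
eef_pos: [470.4, -27.4, 160.7]
tcp_rot: [-3.142, 0.001, 0.054]
contact_force: [-0.3, -0.2, 0.0]
opening: 0.004
```

jog_arm --deltas '[{"gripper": 1,"translation": [0,0,-0.015],"dr": [0,0,0]},{"gripper": 1,"translation": [0,0,-0.015],"dr": [0,0,0]},{"gripper": 1,"translation": [0,0,0],"dr": [0,0,0]},{"gripper": 1,"translation": [0,0,0],"dr": [0,0,0]}]'

```text
clock: 19.95
eef_pos: [471.0, -27.8, 158.7]
tcp_rot: [3.141, -0.001, 0.054]
contact_force: [-2.4, -3.3, 9.7]
opening: 0.004
```

jog_arm --deltas '[{"gripper": 1,"translation": [0,0,-0.008],"dr": [0,0,0]},{"gripper": 1,"translation": [0,0,0],"dr": [0,0,0]},{"gripper": 1,"translation": [0,0,0],"dr": [0,0,0]}]'

```text
clock: 20.2
eef_pos: [471.1, -27.8, 158.3]
tcp_rot: [3.141, -0.001, 0.054]
contact_force: [-3.6, -2.9, 14.6]
opening: 0.0
```

jog_arm --deltas '[{"gripper": 1,"translation": [0,0,0.1],"dr": [0,0,0]},{"gripper": 1,"translation": [0,0,0.35],"dr": [0,0,0]},{"gripper": 1,"translation": [0,0,0.35],"dr": [0,0,0]},{"gripper": 1,"translation": [0,-0.1,0.35],"dr": [0,0,0]},{"gripper": 1,"translation": [0,-0.35,0.2],"dr": [0,0,0]},{"gripper": 1,"translation": [0,-0.35,0.1],"dr": [0,0,0]},{"gripper": 1,"translation": [0,-0.3,0.1],"dr": [0,0,0]},{"gripper": 1,"translation": [0,0,0],"dr": [0,0,0]},{"gripper": 1,"translation": [0,0,0],"dr": [0,0,0]}]'

```text
clock: 20.95
eef_pos: [470.6, -138.6, 312.8]
tcp_rot: [3.141, -0.001, 0.051]
contact_force: [0.6, 0.2, 0.4]
opening: 0.003
```

```bash
python3 - <<'E'
from h import *
c,im=snap('f1');s=r.sense();print(s['eef_pos'],s['contact_force'],s['opening'])
A=np.array([476.5,-137]);d=np.array([np.cos(1.625),np.sin(1.625)])
def pt(rr,z): return proj(c,[*(A+rr*d),z]).round(1)
print('tip if down',pt(78+44,131),'if up',pt(78+30,173),'axis',pt(0,168),'cone top',pt(0,223.5),pt(0,233.5))
u,v=pt(60,168).astype(int);y0=max(0,v-130);x0=u-150;print(x0,y0)
cv2.imwrite('pics/f1c.png',cv2.resize(im[y0:y0+300,x0:x0+300],(600,600),interpolation=2))
for z in(168,169,170): print(circ(c,im,(476.5,-137,z),60,5,pol=1))
E
```

```text
[ 470.23538983 -137.51840066  312.10646841] [0.17327156 0.1710735  0.13515347] -0.0041618384237197695
tip if down [326.5  41.4] if up [327.6  51.8] axis [327.1 193.5] cone top [328.9 215.3] [329.3 220.3]
177 0
(array([ 476.82242633, -137.28398145,  168.        ]), np.float64(60.147424621863735), np.int64(77), np.float64(0.19500461795491816))
(array([ 476.81947245, -137.03983705,  169.        ]), np.float64(59.92264946865678), np.int64(77), np.float64(0.1746463160812717))
(array([ 476.75230453, -136.76454832,  170.        ]), np.float64(59.739398612916695), np.int64(77), np.float64(0.18728113477923386))
```

View pics/f1c.png

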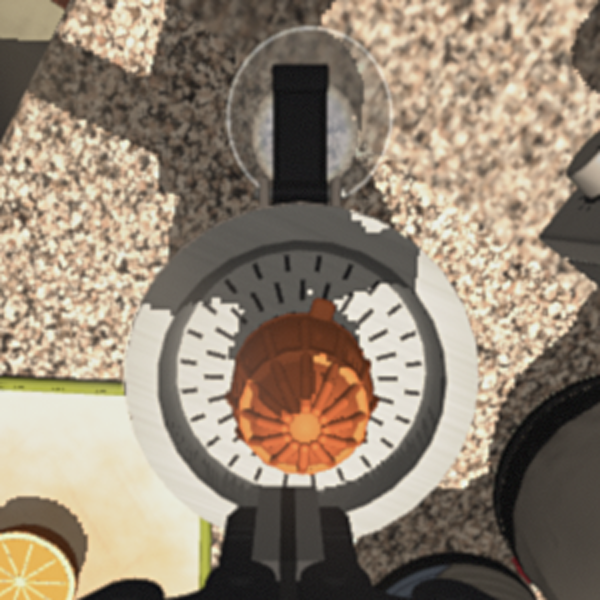

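View 12: the spout now lies extended out over the glass, its end at f1 (327,33). The strainer rim fit is unchanged (z 169, centre 476.8,−137.0) and the cone top is at about (330,214), matching the home height (predicted 215 home, 220 if too high). One last numeric check on spout, jar and glass from the fixed cameras.

```bash
python3 - <<'E'
from h import *
a=cv2.imread('pics/scene0.png');b=r.grab_frame('scene');S=r.calibration('scene')
A=np.array([476.5,-137]);d=np.array([np.cos(1.625),np.sin(1.625)])
for th in(50,0,-15):
    t=np.radians(th);off=np.array([-np.sin(t),np.cos(t)])*5
    print(th,[proj(S,[*(A+(78+l*np.cos(t)+off[0])*d),138+l*np.sin(t)+off[1]]).round(1).tolist() for l in(10,32,50)])
g=b.mean(2).astype(int);print('cols 288-312');print(g[196:240:2,288:314:2])
# jar & glass stability (yellow lid in top camera; glass rim in p1 / f1)
def lid(im):
    m=cv2.inRange(cv2.cvtColor(im,cv2.COLOR_BGR2HSV),(17,100,90),(32,255,255));m[:,:350]=0;m[:,385:]=0;m[:160]=0;m[185:]=0
    return np.argwhere(m).mean(0),int((m>0).sum())
print('jar',lid(cv2.imread('pics/top0.png')),lid(r.grab_frame('top')))
for t in('p2','e1','f1'):
    c,im=load(t);print('glass',t,circ(c,im,(470,-20,91),40.5,6))
E
```

```text
50 [[303.6, 213.5], [301.0, 212.3], [298.8, 211.3]]
0 [[302.4, 215.7], [298.4, 218.9], [295.2, 221.5]]
-15 [[302.2, 216.4], [298.5, 220.5], [295.4, 224.0]]
cols 288-312
[[ 25  27  31  39  52  41 209 178  87 134 201 129  64]
 [ 35  33  38  36  35  62 208 165 112 198 195 134  68]
 [ 39  42  35  35  36  59 169  75 169 193 187 176  63]
 [ 58  39  36  36  36  23  85  69 167 201 153 170  62]
 [ 76  74  79  79  73  78 178 112  73 144 116  61  72]
 [ 69  68  73  72  73  77  60  81  83  74  72  61  83]
 [109  88 105 113 104 183 142  71  90  86  84  80  82]
 [173 168 169 151 177 161 205 117  81  81  95  83  84]
 [161 187 136 185 178 114 171  83  39  85  90  90  92]
 [176 179 173 189 170 145 159  35  38  30  76  89  89]
 [184 181 170 178 178 179  37  37  38  81  86  84 101]
 [145 181 193 180 177  58  33  37  35  76  89  84  93]
 [184 183 169 195  69  34  38  30 103 111  84  90  86]
 [167 186 184  73  30  39  33  79 189  81  87  62  95]
 [189 182 136 131  55  32  67 170 115 114  84  93  96]
 [204 149 160 157 154  95 158  84  90  86 118  92  97]
 [173 152 151 133 130 151  91  90  93  86 115  92  99]
 [176 161 125 147 144  83  89  92  87  94 111  96  98]
 [156 155 139 135  79  88  89  95  84 111  93  95  99]
 [155 141 158 156  90  94  92  87  96  87  97 105  99]
 [181 127 125 134 137 156 146 120  93  90  78 103 109]
 [182 130 145 181 160 154 158 155 141  88  77  55  84]]
jar (array([172.592, 369.104]), 250) (array([172.56626506, 369.27309237]), 249)
glass p2 (array([475.57389134, -23.30853153,  91.        ]), np.float64(39.640964869592054), np.int64(74), np.float64(1.3092417542357304))
glass e1 (array([474.47283748, -23.36034801,  91.        ]), np.float64(39.29830479094995), np.int64(65), np.float64(0.34123432365092365))
glass f1 (array([474.64790591, -23.58435696,  91.        ]), np.float64(39.434980617481216), np.int64(58), np.float64(0.39013374541358986))
```

```bash
python3 -c "
from rig import r
print(r.sense()['clock'],r.sign_off())"
```

```text
the job is handed in; nothing more can be done
21.1 None
```

The citrus press is set up as asked, and I handed the job in at 21.1 s. Nothing failed and no checks disagreed. The sign-off itself reports no verdict.

- **Strainer:** I slid it over the boss until it seated at about 14 N. The rim fit puts its centre at (476.8, −137.0), z about 169, and it stayed the same after the cone and spout steps.
- **Cone:** I turned it to the key angle I measured (1.335 rad) and lowered it. It passed the 10 mm stand-off with no force and stopped at TCP 186.5 mm, where I expected 186.2. In the final image its top sits at the home height.
- **Spout:** I pressed it down to a firm stop at about 15 N, with the fingertips near 134 mm where about 135 was expected. In the scene camera its end lies at about row 224. That fits the fully down position (224.0) better than level (221.5), though only by a few pixels.
- **Glass and jar:** Neither moved. The glass rim is within about 0.3 mm of where it was before the spout was pressed, and the jar lid is within 0.2 px of its starting position.
- **Gripper:** It was clear of everything at hand-in.

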